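Send the board carriage to the inspection stop

TASK

On the inspection stage, press down the rubber pad in the middle of the board carriage to free its friction hold and, keeping it pressed, push the carriage along the rail until it is fully home against the tall stop block with the brass screw; then let the pad rise so that the carriage is held again. Use only the fingertips, gently: never force the carriage along while it is held, grip or lift nothing, and leave the phone, bottle, screwdriver and dish where they are.

Things in the scene. Friction and masses are not known exactly. Their poses are not given: they have to be found in the camera images.
- stage: Inspection stage, fixed: aluminium base plate 300 x 170 x 10 mm with a steel rail on it, 36 mm wide, top 25 mm above the bench. Origin on the bench under the rail's middle; x runs level along the rail to the tall stop block, y to the board tray's side, z up. Plate spans x -150 to 150, y -50 to 120 mm. The stage may stand at any yaw, so the stop can be on any side.
- stop_face (a point): Tip of the stop's 12 mm brass set screw, on the rail's centre line at stage x = 97 mm, 31 mm above the bench; the carriage's end comes to rest on it. The screw sticks out, back along the rail, from a dark steel block (stage x 107 to 127 mm) 64 mm wide, top 54 mm above the bench. The rail's other end has only a low rubber cap, 26 mm high.
- carriage (a joint): Travel of the carriage along the stage's +x (m): 0 = end away from the stop, 0.140 = home on the stop's screw (a hard end). The carriage's middle is at stage x = joint - 0.085. While the pad is up a brake holds it (about 20 N); while the pad is pressed it slides with 1 to 2 N and stays where it is left.
- carriage_mark (a point): A point of the dark steel carriage: middle of its top edge on the -y side, 38 mm above the bench. Carriage 84 mm long (stage x), 64 wide. Across each end stands a ridge 12 mm thick, top 58 mm above the bench; between them are 58 mm free along the rail, where the pad lies, open to both sides. A thin tray with a phone board sticks out to y 110 mm, its top 32 mm above the bench.
- pad (a joint): How far the pad is pressed down (m): 0 = up (carriage held), 0.006 = fully down (hard end). Pressing takes about 10 N over the first 2.5 mm, during which the hold fades, then rises slowly to about 13 N fully down; from 2.5 mm down the carriage is free. Let go, it springs up and the hold is on again.
- pad_top (a point): Centre of the pad's top face; moves with pad and carriage. Black ribbed rubber, 46 mm along the rail x 44 mm across, level, top 45 mm above the bench when up, 39 mm when fully down. The ridge tops stand 13 mm above it when it is up.
- phone_mid (a point): Centre of a loose black phone, 150 x 74 x 8 mm, lying flat beside the stage (bystander).
- bottle_mid (a point): Centre, half-way up, of a loose clear bottle, 38 mm across and 105 mm high, standing near the stage (bystander).
- driver_grip (a point): Middle of the handle of a loose screwdriver 150 mm long, lying on the bench (bystander).
- dish_rim (a point): Centre of the mouth of a loose steel dish, 68 mm across and 22 mm high (bystander).

How it is judged:
By the outcome, as a careful person would: the job done as asked, in the order asked, and still so for the second after the job is handed in, with the robot touching nothing.
It also fails if it takes over 35 s, if anything falls off the work surface, if the arm or the gripper's body presses on something with over 40 N, if the wrist force passes 120 N, or if a joint passes its speed limit or range.

ROBOT

A 6-joint arm with a two-finger parallel gripper is mounted at the origin on the work surface. World frame = base frame: x ahead of the robot, y to its left, z up, the work surface at z = 0. Lengths are in m, angles in degrees, forces in N, time in s.
With the tool pointing down it reaches from about 0.25 to 0.725 m from the base axis. Payload 9.7 kg.
Tool frame: the origin (TCP) lies midway between the tips of the shut fingers; the grasp point (between the pads) lies 19 mm behind it; z points along the fingers, x is the direction in which the jaws open and shut, and the axes are right-handed (so a half turn about z gives the same grasp; the last joint's range is limited). The gripper opens to 85 mm and grips with 20 to 120 N. Pads are 22 mm wide; open, the fingers measure 114 mm over their backs; the gripper's body (76 mm by 85 mm) begins 54 mm behind the grasp point. The pads swing forward as they close: fully open they stand 13 mm farther back than shut.
Start: joints at [76.146, 4.979, 10.078, 95.1, 0, 90], TCP at [0.132, 0.534, 0.231] pointing down, gripper open.
Joint ranges: [-179.16, 179.16], [-48.56, 103.87], [-65.8, 70.77], [-126.05, 130.52], [-82.76, 87.17], [-180, 180]. Speed limits (degrees/s): [127.2, 127.2, 147.25, 180, 180, 180].

INTERFACE

Orientations are given as [roll, pitch, yaw] about the fixed x, y, z axes, in that order (R = Rz(yaw) Ry(pitch) Rx(roll)).
In Python, from workcell import sensors, camera, get_calibration, bot, recognise, place_of gives the robot as it stands. The module is installed in compiled form; this text tells all that it offers.
- The arm moves only by the tool send_rows, never from a script. Its argument "plan" is a list of rows, each a list of 3 entries, a list of its own where there are three numbers: the shift along the tool's x, y, z normalised to -1 to 1, where 1 is 0.3 m, then the turn, a rotation vector about the tool's x, y, z normalised to -1 to 1, where 1 is pi rad, then the closure, from -1 (fully open) to 1 (shut). In form: [[[x, y, z], [rx, ry, rz], claw], ...]. A call has 1 to 10 rows; each row is the pose to reach, as a shift and turn from the pose commanded when the call began, along the tool's axes at that moment, turning the shorter way round; what a row does not reach only later rows make up. A row lasts 1/10 s, in which the tool goes at most 50 mm and 8.59 degrees, less where a joint would pass 70% of its speed; a pose out of reach is approached as far as the arm can. A call with a number of a shift or a turn outside -1 to 1 is refused whole. A call with a gripper value outside its range is refused whole. The fingers move at their own pace and stop on an object; "force" is the grip in N (left out, the last holds). Time passes only in rows, so rows that repeat a pose let the fingers close. It gives the time, the measured TCP pose, the force and the opening at its end, in the units of the state.
- sensors.get_obs(): the state, without advancing time (a new reading comes with each control period).
- camera(name): name is "side" or "top" or "wrist"; returns the picture (400x640x3 uint8, blue, green, red); there is no depth.
- get_calibration(name): a dict with "fx", "fy", "cx", "cy" (pixels), "R" (3x3) and "t" (3): a world point X has camera coordinates R X + t. Camera axes: x right, y down, z forward; pixel columns grow to the right and rows downward; lengths in m; the calibration is good to about 2 mm. A picture is of the moment at which its call begins: read the wrist's pose just before it. get_calibration takes no time and is no camera call; for the wrist camera it gives the pose at the moment of the call.
- bot.job_done(): hands the job in, once; it reports no verdict.
Trained networks look in the newest picture that a camera, given by its name, has taken for a name from the list of things; names that differ only in an ending like _2 or _b are one class to them, and where a whole thing is asked for, a point or a joint stands for the part that bears it (a point fixed in the world has none). Each returns a list of dicts, best first, with "p" (0 to 1); they miss things now and then, are a little off and sometimes report something else, mostly with a low value. They report only what shows in the picture. A call takes as long as a camera call.
- recognise(label, camera): "point" ([column, row] in pixels, amid what is visible of it).
- place_of(label, camera): "point" ([column, row] in pixels: a listed point, or the origin of a listed thing).
The state is a dict: "time": time; "q": joint angles; "qd": joint speeds; "joint_efforts": joint torques, N m; "ee_pos": TCP position; "tcp_rot": TCP orientation; "wrist_force": force on the tool from outside, world axes, zero at the start; "torque": the same for the moment, N m; "opening": finger opening in m.
Only numpy, scipy, OpenCV 4.12 (cv2) and the standard library are available. Lean on these libraries where they do the work, as an engineer would, in place of code of your own. Each camera call takes 0.05 s, during which the arm holds its last target. There are 200 camera calls.

## Working session

There is one attempt and no reset: what is moved stays moved. The work goes in short steps, Python scripts to look and compute and a tool call to move; the robot and the scene stay as the last step left them, time stands still between calls to the robot, and variables do not carry over. Pictures are saved under pics/ and viewed, on a budget of 10 in all, crops included, one or two more only if the job needs it, and the job is handed in when it is done.

Besides the shell and the picture viewer there is one more tool, called as a command line: name --argument value ..., lists and objects as JSON in quotes. send_rows: Moves the arm, as the interface text tells. Scaled input: -1 to 1 covers 0.3 m each way for a shift and pi rad each way for a turn. Its arguments: {"type":"object","properties":{"plan":{"type":"array"},"force":{"type":"number"}},"required":["plan"]}

```bash
mkdir -p pics
cat > h.py <<'E'
import numpy as np, cv2
from workcell import sensors, camera, get_calibration, bot, recognise, place_of
def ray(c,px):
    k=get_calibration(c);R=np.array(k["R"]);t=np.array(k["t"])
    d=R.T@np.array([(px[0]-k["cx"])/k["fx"],(px[1]-k["cy"])/k["fy"],1]);return -R.T@t,d
def onz(c,px,z):
    o,d=ray(c,px);return o+d*(z-o[2])/d[2]
def proj(c,X):
    k=get_calibration(c);p=np.array(k["R"])@np.array(X)+k["t"]
    return np.array([k["fx"]*p[0]/p[2]+k["cx"],k["fy"]*p[1]/p[2]+k["cy"]])
E
python3 - <<'E'
from h import *
o=sensors.get_obs();print(o["time"],o["ee_pos"],o["tcp_rot"],o["opening"],o["wrist_force"])
Z={"stop_face":.031,"carriage_mark":.038,"pad_top":.045,"stage":0,"phone_mid":.004,"bottle_mid":.0525,"driver_grip":.012,"dish_rim":.022}
for c in ["top","side"]:
    im=camera(c);cv2.imwrite(f"pics/{c}0.png",im)
    for n,z in Z.items():
        for r in place_of(n,c)[:2]: print(c,n,round(r["p"],2),np.round(r["point"],1),onz(c,r["point"],z).round(4))
print(sensors.get_obs()["time"])
E
```

```text
0.0 [0.13163676 0.53380336 0.23059592] [1.79998144e+02 7.16957158e-02 7.61479500e+01] 0.08538951832532148 [-0.40829004  0.60307    -0.17336741]
top stop_face 0.55 [275.2 217.7] [0.5588 0.1625 0.031 ]
top carriage_mark 0.93 [337.2 189.4] [0.6259 0.021  0.038 ]
top pad_top 0.82 [336.1 203.4] [0.5925 0.0234 0.045 ]
top stage 0.63 [316.  210.8] [0.5797 0.0696 0.    ]
top stage 0.2 [228.8 241.6] [0.5035 0.2733 0.    ]
top phone_mid 0.78 [293.2 164.4] [0.6901 0.1261 0.004 ]
top bottle_mid 0.73 [292.2 287.1] [0.4037 0.1181 0.0525]
top driver_grip 0.93 [395.5 194.9] [ 0.6192 -0.1173  0.012 ]
top dish_rim 0.66 [227.9 240. ] [0.5063 0.2709 0.022 ]
side stop_face 0.76 [303.5 185.8] [0.5541 0.1506 0.031 ]
side stop_face 0.42 [355.1 198.2] [0.6743 0.0824 0.031 ]
side carriage_mark 0.68 [335.3 211.2] [0.6215 0.0251 0.038 ]
side pad_top 0.51 [321.3 212.2] [0.5895 0.0149 0.045 ]
side stage 0.82 [311.8 215.8] [0.5694 0.0647 0.    ]
side phone_mid 0.56 [354.8 195.4] [0.6814 0.1345 0.004 ]
side bottle_mid 0.65 [241.6 191.6] [0.4077 0.1064 0.0525]
side driver_grip 0.96 [339.4 266. ] [ 0.615  -0.1241  0.012 ]
side dish_rim 0.66 [286.  165.6] [0.5097 0.2741 0.022 ]
side dish_rim 0.49 [340.5 266.1] [ 0.6159 -0.1351  0.022 ]
0.9
```

Run:
```python
from h import *
a=cv2.imread("pics/top0.png")[120:320,180:440];cv2.imwrite("pics/topc.png",cv2.resize(a,None,fx=3,fy=3,interpolation=2)) 
a=cv2.imread("pics/side0.png")[120:320,180:440];cv2.imwrite("pics/sidec.png",cv2.resize(a,None,fx=3,fy=3,interpolation=2))
```

```text
(no output)
```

View pics/topc.png

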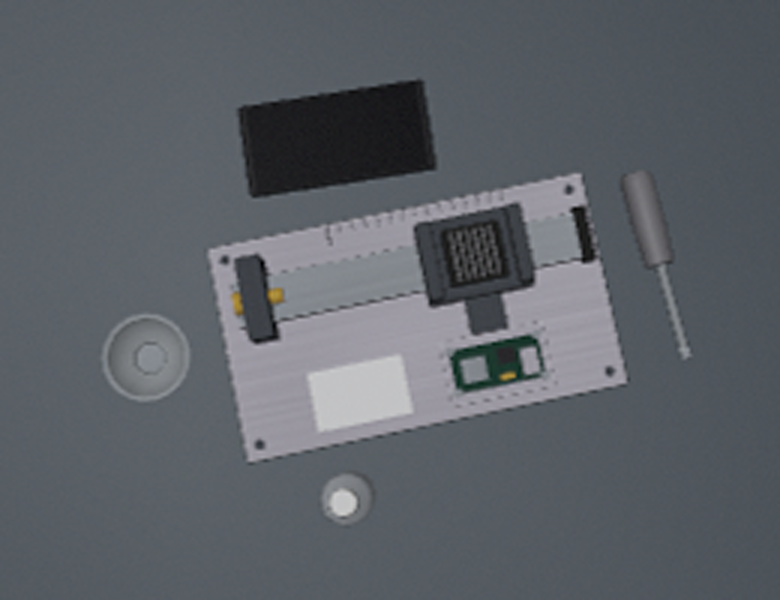

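View pics/sidec.png

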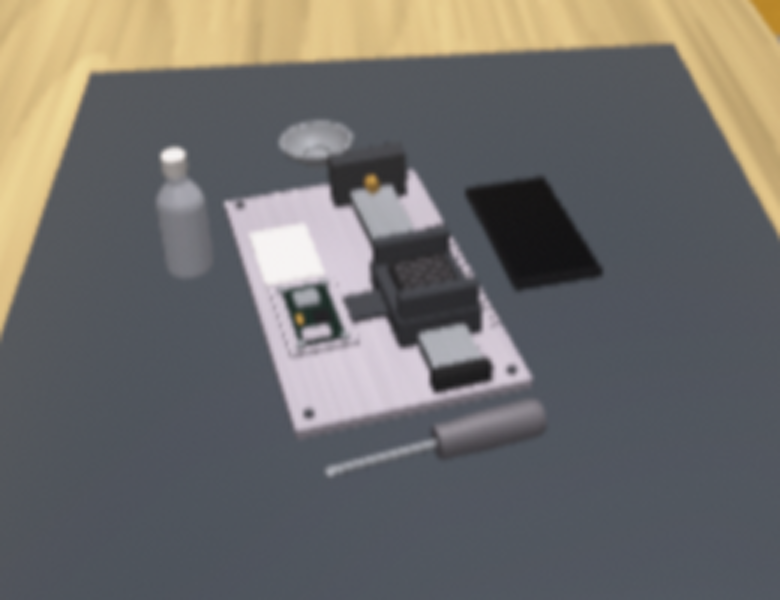

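```bash
cat >> h.py <<'E'
from scipy.optimize import least_squares
from scipy.spatial.transform import Rotation as Rn
def st(p,X):
    c,s=np.cos(p[2]),np.sin(p[2]);return np.array([p[0]+c*X[0]-s*X[1],p[1]+s*X[0]+c*X[1],X[2]])
def move(target,yaw):  # rows-units from current pose, tool pointing down
    o=sensors.get_obs();R=Rn.from_euler("xyz",o["tcp_rot"],degrees=True)
    T=Rn.from_euler("xyz",[180,0,yaw],degrees=True)
    return (R.inv().apply(np.array(target)-o["ee_pos"])/.3).round(4),((R.inv()*T).as_rotvec()/np.pi).round(4)
E
python3 - <<'E'
from h import *
px=np.array([[208,248],[581,174],[628,381],[247,462]])/3+[180,120]
X=[[.15,-.05,.01],[-.15,-.05,.01],[-.15,.12,.01],[.15,.12,.01]]
f=lambda p:np.concatenate([proj("top",st(p,x))-q for x,q in zip(X,px)])
r=least_squares(f,[.58,.07,1.7]);p=r.x
print(p,np.degrees(p[2]),r.fun.round(1))
c,s=np.cos(p[2]),np.sin(p[2])
for n,q,z in [("mark",[337.2,189.4],.038),("pad",[336.1,203.4],.045),("stop",[275.2,217.7],.031)]:
    w=onz("top",q,z)-[p[0],p[1],0];print(n,c*w[0]+s*w[1],-s*w[0]+c*w[1])
for n,x in [("stop",[.097,0,.031]),("home pad",[.055,0,.045])]:print(n,st(p,x))
print(np.save("p.npy",p)); t=st(p,[-.045,0,.12]);print(t,move(t,np.degrees(p[2])))
E
```

```text
[0.57944097 0.06976927 1.79019373] 102.57054528462395 [-0.1 -0.1 -0.1 -0.7 -0.   0.8  0.2  0.1]
mark -0.05767163466817194 -0.034728531754199855
pad -0.048141951838641894 -0.0026284264981943153
stop 0.09499930196247938 -6.707500006658887e-05
stop [0.55832974 0.16444406 0.031     ]
home pad [0.56747069 0.12345086 0.045     ]
None
[0.58923484 0.02584798 0.12      ] (array([-1.2792,  1.8864,  0.371 ]), array([-0.    ,  0.    , -0.1468]))
```

send_rows --plan '[[[-0.7, 1, 0], [0, 0, -0.147], 1], [[-0.7, 1, 0], [0, 0, -0.147], 1], [[-0.7, 1, 0], [0, 0, -0.147], 1], [[-0.7, 1, 0], [0, 0, -0.147], 1], [[-0.7, 1, 0], [0, 0, -0.147], 1], [[-0.7, 1, 0], [0, 0, -0.147], 1], [[-0.7, 1, 0], [0, 0, -0.147], 1], [[-0.7, 1, 0], [0, 0, -0.147], 1]]'

```text
time: 1.7
ee_pos: [0.3743, 0.2557, 0.2315]
tcp_rot: [180.0, 0.0, 102.5]
wrist_force: [1.1, 1.1, -0.4]
opening: -0.0
```

Run:
```python
from h import *
p=np.load("p.npy");o=sensors.get_obs();print(o["time"],o["ee_pos"],o["tcp_rot"],o["opening"],o["wrist_force"])
print(move(st(p,[-.05,0,.20]),102.57))
```

```text
1.7 [0.37431529 0.25565558 0.23152097] [1.79954906e+02 1.48659396e-02 1.02477441e+02] -2.168124338186866e-05 [ 1.07422817  1.09684731 -0.35345791]
(array([-0.9194,  0.5339,  0.1057]), array([ 0.0003,  0.0001, -0.0005]))
```

send_rows --plan '[[[-0.92, 0.534, 0.1], [0, 0, 0], 1], [[-0.92, 0.534, 0.1], [0, 0, 0], 1], [[-0.92, 0.534, 0.1], [0, 0, 0], 1], [[-0.92, 0.534, 0.1], [0, 0, 0], 1], [[-0.92, 0.534, 0.1], [0, 0, 0], 1], [[-0.92, 0.534, 0.1], [0, 0, 0], 1], [[-0.92, 0.534, 0.1], [0, 0, 0], 1], [[-0.92, 0.534, 0.1], [0, 0, 0], 1], [[-0.92, 0.534, 0.1], [0, 0, 0], 1]]'

```text
time: 2.6
ee_pos: [0.5891, 0.0237, 0.201]
tcp_rot: [-180.0, -0.0, 102.6]
wrist_force: [-0.4, 0.2, -0.2]
opening: -0.0004
```

Run:
```python
from h import *
p=np.load("p.npy");o=sensors.get_obs();print(o["time"],o["ee_pos"],o["tcp_rot"],o["opening"],o["wrist_force"])
im=camera("wrist");cv2.imwrite("pics/w1.png",im)
c,s=np.cos(p[2]),np.sin(p[2])
for n,z in [("pad_top",.045),("carriage_mark",.038),("stop_face",.031)]:
    for r in place_of(n,"wrist")[:2]:
        w=onz("wrist",r["point"],z)-[p[0],p[1],0];print(n,r,c*w[0]+s*w[1],-s*w[0]+c*w[1])
for X in [(-.05,0,.045),(-.05,-.032,.038),(.097,0,.031),(-.15,-.05,.01),(.15,-.05,.01)]:print(X,proj("wrist",st(p,X)).round(1))
print(sensors.get_obs()["wrist_force"])
```

```text
2.6 [0.58908717 0.02372058 0.20096706] [-1.79951818e+02 -2.02434104e-02  1.02552854e+02] -0.00040673831457169727 [-0.38162464  0.16885835 -0.22858771]
pad_top {'point': [302.6, 185.5], 'p': 0.63} -0.05511199332044771 -0.002435462064249565
carriage_mark {'point': [308.8, 215.8], 'p': 0.88} -0.04930605172286633 -0.034640691234374986
carriage_mark {'point': [384.9, 276.1], 'p': 0.15} 0.029094014043633654 -0.10003527799997292
stop_face {'point': [459.7, 176.0], 'p': 0.87} 0.09641077902359575 0.0037487882035718186
(-0.05, 0, 0.045) [307.9 182.7]
(-0.05, -0.032, 0.038) [308.1 213.1]
(0.097, 0, 0.031) [459.8 179.8]
(-0.15, -0.05, 0.01) [215.  220.7]
(0.15, -0.05, 0.01) [495.2 221.3]
[ 0.3663657  -0.95779206  0.40161915]
```

View pics/w1.png

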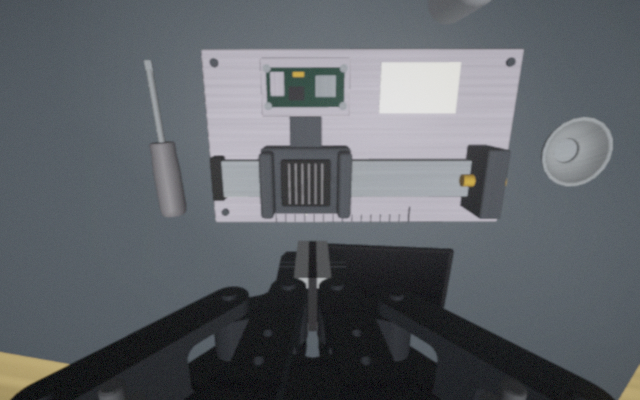

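Run:
```python
from h import *
p=np.load("p.npy");print(move(st(p,[-.050,0,.054]),102.57),sensors.get_obs()["wrist_force"])
```

```text
(array([-0.0136,  0.0017,  0.4929]), array([0.0002, 0.    , 0.0006])) [ 0.3663657  -0.95779206  0.40161915]
```

send_rows --plan '[[[-0.013, 0.002, 0.16], [0, 0, 0], 1], [[-0.013, 0.002, 0.32], [0, 0, 0], 1], [[-0.013, 0.002, 0.42], [0, 0, 0], 1], [[-0.013, 0.002, 0.47], [0, 0, 0], 1], [[-0.013, 0.002, 0.493], [0, 0, 0], 1], [[-0.013, 0.002, 0.493], [0, 0, 0], 1], [[-0.013, 0.002, 0.493], [0, 0, 0], 1]]'

```text
time: 3.5
ee_pos: [0.5917, 0.0204, 0.0553]
tcp_rot: [179.8, 0.0, 102.6]
wrist_force: [-0.6, -0.2, 0.4]
opening: -0.0
```

Run:
```python
from h import *
p=np.load("p.npy");o=sensors.get_obs();print(o["time"],o["ee_pos"],o["wrist_force"],move(st(p,[-.050,0,.041]),102.57))
for c in ["side","wrist"]:
    cv2.imwrite(f"pics/{c}2.png",camera(c))
a=np.hstack([cv2.resize(cv2.imread("pics/side2.png")[160:260,260:400],None,fx=3,fy=3),cv2.resize(cv2.imread("pics/wrist2.png"),None,fx=.6,fy=.6)[:, :].copy()[0:240] if 0 else cv2.resize(cv2.imread("pics/wrist2.png"),(380,300))]);cv2.imwrite("pics/c2.png",a)
```

```text
3.5 [0.59168737 0.02042584 0.05533465] [-0.64080501 -0.20001602  0.3672452 ] (array([ 0.0028, -0.0042,  0.0478]), array([0.0008, 0.0001, 0.0003]))
```

View pics/c2.png

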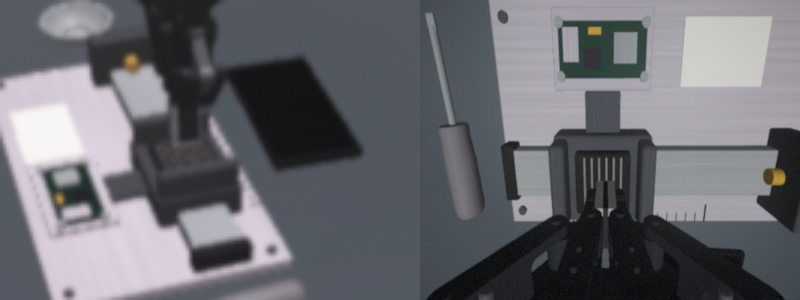

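send_rows --plan '[[[0, -0.004, 0.01], [0, 0, 0], 1], [[0, -0.004, 0.02], [0, 0, 0], 1], [[0, -0.004, 0.03], [0, 0, 0], 1], [[0, -0.004, 0.034], [0, 0, 0], 1], [[0, -0.004, 0.038], [0, 0, 0], 1], [[0, -0.004, 0.042], [0, 0, 0], 1], [[0, -0.004, 0.045], [0, 0, 0], 1], [[0, -0.004, 0.048], [0, 0, 0], 1], [[0, -0.004, 0.048], [0, 0, 0], 1], [[0, -0.004, 0.048], [0, 0, 0], 1]]'

```text
time: 4.6
ee_pos: [0.5897, 0.0199, 0.0404]
tcp_rot: [179.9, 0.0, 102.6]
wrist_force: [-3.7, -0.3, 11.9]
opening: 0.0001
```

send_rows --plan '[[[0.003, 0, 0], [0, 0, 0], 1], [[0.01, 0, 0], [0, 0, 0], 1], [[0.02, 0, 0], [0, 0, 0], 1], [[0.033, 0, 0], [0, 0, 0], 1], [[0.046, 0, 0], [0, 0, 0], 1], [[0.06, 0, 0], [0, 0, 0], 1], [[0.073, 0, 0], [0, 0, 0], 1], [[0.087, 0, 0], [0, 0, 0], 1], [[0.1, 0, 0], [0, 0, 0], 1], [[0.1, 0, 0], [0, 0, 0], 1]]'

```text
time: 5.6
ee_pos: [0.5831, 0.0495, 0.0405]
tcp_rot: [179.9, 0.0, 102.6]
wrist_force: [-3.9, -0.2, 13.4]
opening: 0.0002
```

```bash
cat > chk.py <<'E'
from h import *
p=np.load("p.npy");o=sensors.get_obs();c,s=np.cos(p[2]),np.sin(p[2])
S=lambda w:np.round([c*(w[0]-p[0])+s*(w[1]-p[1]),-s*(w[0]-p[0])+c*(w[1]-p[1])],4)
f=o["wrist_force"];print(o["time"],"tcp stage",S(o["ee_pos"]),o["ee_pos"][2],"F stage",c*f[0]+s*f[1],-s*f[0]+c*f[1],f[2])
for k in ["top","wrist"]:
    cv2.imwrite(f"pics/{k}_{o['time']:.1f}.png",camera(k))
    for r in place_of("carriage_mark",k)[:1]: print(k,r["p"],S(onz(k,r["point"],.038)))
E
python3 chk.py
```

```text
5.6 tcp stage [-0.0206  0.0008] 0.040459966100199536 F stage 0.6552162095909237 3.881677277185187 13.404492001856337
```

View pics/wrist_5.6.png

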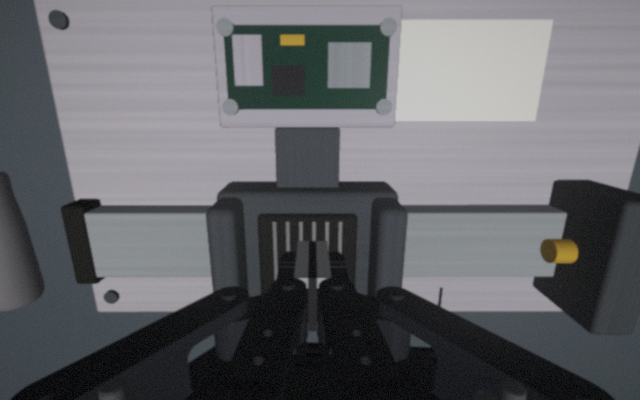

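send_rows --plan '[[[0.01, 0, 0], [0, 0, 0], 1], [[0.03, 0, 0], [0, 0, 0], 1], [[0.055, 0, 0], [0, 0, 0], 1], [[0.08, 0, 0], [0, 0, 0], 1], [[0.105, 0, 0], [0, 0, 0], 1], [[0.13, 0, 0], [0, 0, 0], 1], [[0.155, 0, 0], [0, 0, 0], 1], [[0.18, 0, 0], [0, 0, 0], 1], [[0.2, 0, 0], [0, 0, 0], 1], [[0.21, 0, 0], [0, 0, 0], 1]]'

```text
time: 6.8
ee_pos: [0.5693, 0.1109, 0.0404]
tcp_rot: [179.9, 0.0, 102.6]
wrist_force: [-5.0, -2.1, 11.9]
opening: 0.0003
```

```bash
python3 chk.py
```

```text
6.8 tcp stage [0.0424 0.001 ] 0.04038043447053137 F stage -0.9486300640872432 5.3327080895462835 11.893945823903724
```

send_rows --plan '[[[0.005, 0, 0], [0, 0, 0], 1], [[0.01, 0, 0], [0, 0, 0], 1], [[0.015, 0, 0], [0, 0, 0], 1], [[0.02, 0, 0], [0, 0, 0], 1], [[0.025, 0, 0], [0, 0, 0], 1], [[0.03, 0, 0], [0, 0, 0], 1], [[0.033, 0, 0], [0, 0, 0], 1], [[0.036, 0, 0], [0, 0, 0], 1], [[0.038, 0, 0], [0, 0, 0], 1], [[0.04, 0, 0], [0, 0, 0], 1]]'

```text
time: 8.0
ee_pos: [0.5667, 0.1223, 0.0404]
tcp_rot: [179.9, 0.0, 102.6]
wrist_force: [-4.9, -1.6, 13.0]
opening: 0.0001
```

```bash
python3 chk.py; ls pics
```

```text
8.0 tcp stage [0.054 0.001] 0.04038441709598786 F stage -0.5409027257110937 5.103377286154846 12.9530205303369
c2.png
side0.png
side2.png
sidec.png
top0.png
top_5.6.png
top_6.8.png
top_8.0.png
topc.png
w1.png
wrist2.png
wrist_5.6.png
wrist_6.8.png
wrist_8.0.png
```

Not at the stop yet (no axial reaction). Creep on in small steps.

send_rows --plan '[[[0.003, 0, 0], [0, 0, 0], 1], [[0.006, 0, 0], [0, 0, 0], 1], [[0.009, 0, 0], [0, 0, 0], 1], [[0.012, 0, 0], [0, 0, 0], 1], [[0.012, 0, 0], [0, 0, 0], 1]]'

```text
time: 8.7
ee_pos: [0.5661, 0.1252, 0.0404]
tcp_rot: [179.9, 0.1, 102.6]
wrist_force: [-4.4, -5.1, 11.8]
opening: -0.0
```

```bash
python3 chk.py; ls pics|grep wrist_
```

```text
8.7 tcp stage [0.0571 0.001 ] 0.0403964182020818 F stage -3.9926655350112323 5.436876076643549 11.843801252096867
wrist_5.6.png
wrist_6.8.png
wrist_8.0.png
wrist_8.7.png
```

View pics/wrist_8.7.png

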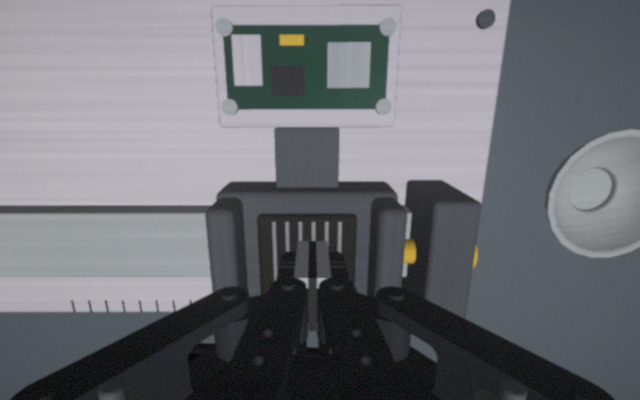

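send_rows --plan '[[[0.003, 0, 0], [0, 0, 0], 1], [[0.006, 0, 0], [0, 0, 0], 1], [[0.006, 0, 0], [0, 0, 0], 1]]'

```text
time: 9.2
ee_pos: [0.5662, 0.1264, 0.0406]
tcp_rot: [179.9, 0.2, 102.5]
wrist_force: [-0.9, -7.5, 12.5]
opening: -0.0002
```

```bash
python3 chk.py
```

```text
9.2 tcp stage [0.0582 0.0006] 0.04055167491911052 F stage -7.167601153501134 2.5123691725358634 12.468508124938708
top 0.27 [-0.1819  0.0086]
```

send_rows --plan '[[[0.004, 0, -0.005], [0, 0, 0], 1], [[0.004, 0, -0.012], [0, 0, 0], 1], [[0.004, 0, -0.02], [0, 0, 0], 1], [[0.004, 0, -0.04], [0, 0, 0], 1], [[0.004, 0, -0.08], [0, 0, 0], 1], [[0.004, 0, -0.16], [0, 0, 0], 1], [[0.004, 0, -0.3], [0, 0, 0], 1], [[0.004, 0, -0.4], [0, 0, 0], 1], [[0.004, 0, -0.5], [0, 0, 0], 1], [[0.004, 0, -0.5], [0, 0, 0], 1]]'

```text
time: 10.4
ee_pos: [0.5665, 0.1293, 0.1943]
tcp_rot: [179.6, -0.0, 102.6]
wrist_force: [-0.5, 0.0, -0.1]
opening: 0.0001
```

```bash
python3 chk.py
python3 - <<'E'
from h import *
import glob
w=cv2.imread(sorted(glob.glob("pics/wrist_1*.png"))[-1]);cv2.imwrite("pics/side9.png",camera("side"))
s=cv2.imread("pics/side9.png")[140:270,220:400]
cv2.imwrite("pics/fin.png",np.hstack([cv2.resize(w[100:300,220:520],(450,300),interpolation=2),cv2.resize(s,(350,300))]))
p=np.load("p.npy")
for X in [(.097,0,.058),(.097,-.032,.058),(.013,-.032,.058),(.013,.032,.058)]:print(X,proj("wrist",st(p,X)).round(1),(proj("wrist",st(p,X))-[220,100])*1.5)
E
```

```text
10.4 tcp stage [ 0.061  -0.0004] 0.19434913709263027 F stage 0.12519435547828606 0.43637831004127453 -0.14075078717609318
wrist 0.71 [ 0.0555 -0.0296]
(0.097, 0, 0.058) [354.8 191.4] [202.23863787 137.13263906]
(0.097, -0.032, 0.058) [353.5 226.8] [200.29188032 190.15060298]
(0.013, -0.032, 0.058) [257.8 226.7] [ 56.70017987 190.0255311 ]
(0.013, 0.032, 0.058) [254.4 153.8] [51.61768867 80.63919254]
```

View pics/fin.png

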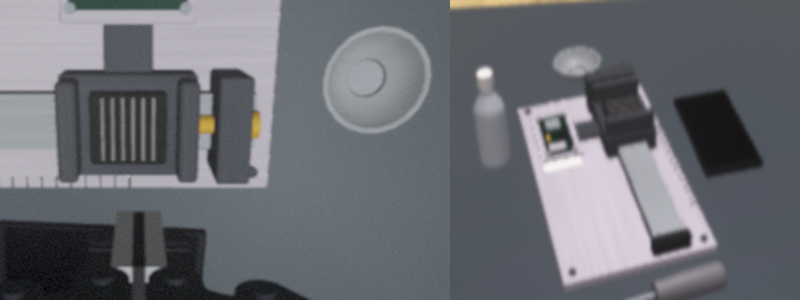

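```bash
python3 -c "
from h import *
print(bot.job_done())"
```

```text
the job is handed in; nothing more can be done
None
```

The carriage is home against the brass screw, the pad is up again, and I handed the job in at about 10.6 s. I pressed the pad about 4.6 mm down with the shut fingertips (12–13 N), pushed the carriage about 107 mm along the rail, then lifted the fingers straight up.

**At the stop:** the force along the rail stayed below 1 N while the carriage slid. It rose to 4 N and then 7 N over the last few millimetres, as expected against a hard end. The fingertips may have slipped slightly on the pad there.

**Final checks:**
- The last wrist picture shows the carriage end on the screw tip. Its mark reads stage x 55.5 mm, against 55 mm expected.
- The fingers are about 15 cm clear of the pad, and the wrist force is near zero.
- The phone, bottle and dish look unmoved. The screwdriver is only partly in the last picture, but its handle is where it was.

**Detector misses:** during the push the network did not find the carriage mark in most pictures. One top-camera hit, with a low score of 0.27, was plainly wrong and I ignored it. Mid-push I relied on the wrist pictures and the force readings instead.

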